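# Clear the crusts from the bread-slicing block

### The job

Swing the clamp lever on the bread-slicing block open until it stands about upright or beyond, and while it is open sweep all four crust ends off the bed into the block's crumb tray using the bench brush, not the fingers. Then stand the brush back on its bristles on the counter and swing the lever fully down shut again. Leave the jar, bowl and mug where they are.

Things in the scene. Friction and masses are not known exactly. Their poses are not given: they have to be found in the camera images.
- block: Fixed slicing block, 116 mm wide (x), 360 mm long (y -240 to +120). Origin on the counter, z up. A wooden rail on each long side, 10 mm thick, top at z 57, forms a channel 96 mm wide over the white bed; a like wall closes it at y +112. At -y the channel is open and the bed drops into the steel crumb tray. On the +x side two aluminium hinge cheeks reach x +108, z 105.
- bed (a point): Centre of the white bed's top surface (block x 0, y +15, z 35 mm); axes as the block's. The bed spans block y -90 (edge above the tray) to +112 mm (end wall).
- tray (a point): Centre of the crumb tray's inner floor (block x 0, y -162, z 6 mm); axes as the block's. Inside, the tray is 100 mm (x) by 144 mm (y); side walls reach z 44 mm and the end wall z 50 mm above the counter.
- clamp (a joint): Angle of the steel clamp lever about its level hinge (parallel to block y): 0 = fully shut, lying level across the channel towards block -x; pi/2 = upright; 1.95 = its stop, leaning to +x. Starts at or near shut. It stays where left; moving it takes 2 to 4 N at the handle. Shut, a rubber foot 28 mm wide hangs from its middle to 27 mm above the bed.
- clamp_hinge (a point): Point on the lever's hinge axis (block x +85, y -10, z 90 mm).
- clamp_grip (a point): On the axis of the lever's handle: a round black bar 14 mm across, parallel to the hinge, sticking out 43 mm to block +y from the side of the 22 mm wide, 12 mm thick lever arm. The point is 25 mm from the arm's side and 158 mm from the hinge axis, and moves with the lever; shut, it is 90 mm above the counter.
- brush: Wooden bench brush standing on its bristles, origin at the centre of the bristles' underside, z up. Bristle block (stiff) 80 mm (x) by 24 mm (y) by 32 mm high; wooden back 84 by 28 mm from z 30 to 46 mm; on top an upright wooden ridge to hold it by, 60 mm (x) by 16 mm (y), z 46 to 88 mm.
- brush_grip (a point): Grip point in the brush's ridge, 70 mm above the bristles' underside (18 mm below its top); axes as the brush's.
- crust0: a hard dry bread crust end, brown, a chunk 26 by 20 by 18 mm with rounded edges. Starts somewhere in the channel on the bed (bed surface 35 mm above the counter). Origin: centre of its underside as it starts.
- crust1: a hard dry bread crust end, brown, a domed knob 29 mm across and 20 mm high. Starts somewhere in the channel on the bed (bed surface 35 mm above the counter). Origin: centre of its underside as it starts.
- crust2: a hard dry bread crust end, brown, a chunk 26 by 20 by 18 mm with rounded edges. Starts somewhere in the channel on the bed (bed surface 35 mm above the counter). Origin: centre of its underside as it starts.
- crust3: a hard dry bread crust end, brown, a domed knob 29 mm across and 20 mm high. Starts somewhere in the channel on the bed (bed surface 35 mm above the counter). Origin: centre of its underside as it starts.
- jar: Closed amber glass jar, 62 mm across, 82 mm high; origin at the centre of its underside. Bystander.
- bowl: Small steel bowl, 92 mm across, 45 mm high; origin at the centre of its underside. Bystander.
- mug: White mug, 74 mm across, 88 mm high, handle to its +y; origin at the centre of its underside. Bystander.

How it is judged:
On the way, in this order (a step that is already met when the one before it is completed fails the run):
1. the clamp lever is swung open (beyond 1.4 rad) (value of joint clamp above 1.4 rad), for 0.2 s.
2. all four crusts are in the crumb tray while the lever is still open (beyond 1.2 rad) (value of joint clamp above 1.2 rad and x of crust0 in the frame of tray between -0.052 and 0.052 m and y of crust0 in the frame of tray between -0.075 and 0.075 m and z of each of crust0, crust1, crust2, crust3 in the frame of tray below 0.045 m and x of crust1 in the frame of tray between -0.052 and 0.052 m and y of crust1 in the frame of tray between -0.075 and 0.075 m and x of crust2 in the frame of tray between -0.052 and 0.052 m and y of crust2 in the frame of tray between -0.075 and 0.075 m and x of crust3 in the frame of tray between -0.052 and 0.052 m and y of crust3 in the frame of tray between -0.075 and 0.075 m), for 0.2 s.
At the end, for the whole second after the job is handed in: All four crusts rest inside the crumb tray, the lever is shut (within 0.07 rad, 11 mm at the handle, of fully down), and the brush stands released and still on its bristles on the counter (tilt under 0.15 rad, underside within 4 mm of the counter) (x of crust0 in the frame of tray between -0.052 and 0.052 m and y of crust0 in the frame of tray between -0.075 and 0.075 m and z of each of crust0, crust1, crust2, crust3 in the frame of tray below 0.045 m and x of crust1 in the frame of tray between -0.052 and 0.052 m and y of crust1 in the frame of tray between -0.075 and 0.075 m and x of crust2 in the frame of tray between -0.052 and 0.052 m and y of crust2 in the frame of tray between -0.075 and 0.075 m and x of crust3 in the frame of tray between -0.052 and 0.052 m and y of crust3 in the frame of tray between -0.075 and 0.075 m and value of joint clamp below 0.07 rad and angle between brush's own z axis and vertical below 0.15 rad and height (world z) of brush below 0.004 m and linear speed of brush below 0.02 m/s and linear speed of each of crust0, crust1, crust2, crust3 below 0.03 m/s); the robot touches nothing.
It fails at once if a finger or the arm pushes a crust (over 0.5 N): they are to be swept with the brush (contact force between any of the fingers, the arm and crust0 above 0.5 N or contact force between any of the fingers, the arm and crust1 above 0.5 N or contact force between any of the fingers, the arm and crust2 above 0.5 N or contact force between any of the fingers, the arm and crust3 above 0.5 N).
It fails at once if the jar, bowl or mug is moved more than 30 mm or tipped (distance of any of jar, bowl, mug from where it was at the start of the episode above 0.03 m or angle between any of jar, bowl, mug's own z axis and vertical above 0.4 rad).
It also fails if it takes over 72 s, if anything falls off the work surface, if the arm or the gripper's body presses on something with over 40 N, if the wrist force passes 120 N, or if a joint passes its speed limit or range.

### The arm

A 7-joint arm with a two-finger parallel gripper is mounted at the origin on the work surface. World frame = base frame: x ahead of the robot, y to its left, z up, the work surface at z = 0. Lengths are in m, angles in rad, forces in N, time in s.
With the tool pointing down it reaches from about 0.4 to 0.85 m from the base axis. Payload 10.4 kg.
Tool frame: the origin (TCP) lies at the very end of the fingers, on their centre line; the grasp point (between the pads) lies 19 mm behind it (manip.grip_point_offset is the distance from the TCP to the grasp point, in m); z points along the fingers, y is the line along which they close (so a half turn about z gives the same grasp; the last joint's range is limited). The gripper opens to 85 mm and grips with 20 to 120 N. Pads are 22 mm wide; open, the fingers measure 114 mm over their backs; the gripper's body (76 mm by 85 mm) begins 54 mm behind the grasp point. The pads swing forward as they close: fully open they stand 13 mm farther back than shut.
Start: joints at [1.151, 0.332, -0.065, 1.46, 0.022, 1.35, -0.088], TCP at [0.242, -0.576, 0.231] pointing down, gripper open.
Joint ranges: [-2.6, 2.6], [-0.5, 2.12], [-1.47, 1.34], [0.16, 2.42], [-1.27, 4.41], [0.06, 2.06], [-2.6, 2.6]. Speed limits (rad/s): [2.22, 2.22, 2.79, 2.79, 3.14, 3.14, 3.14].

### API

Orientations are given as a unit quaternion [x, y, z, w].
In Python, from workcell import manip gives the robot as it stands. The module is installed in compiled form; this text tells all that it offers.
- The arm moves only by the tool step_arm, never from a script. Its argument "moves" is a list of rows, each a list of 7 numbers: the closure, from 0 (fully open) to 1 (shut), then the shift along the world's x, y, z in mm, then the turn, a rotation vector about the world's x, y, z in rad. In form: [[grip, tx, ty, tz, ax, ay, az], ...]. A call has 1 to 10 rows; each row is the pose to reach, as a shift and turn from the pose commanded when the call began; what a row does not reach only later rows make up. A row lasts 1/10 s, in which the tool goes at most 50 mm and 8.59 degrees, less where a joint would pass 70% of its speed; a pose out of reach is approached as far as the arm can. A call with a gripper value outside its range is refused whole. The fingers move at their own pace and stop on an object; "grip_force" is the grip in N (left out, the last holds). Time passes only in rows, so rows that repeat a pose let the fingers close. It gives the time, the measured TCP pose, the force, the opening and the grip force at its end, in the units of the state.
- manip.get_obs(): the state, without advancing time (a new reading comes with each control period).
- manip.camera(name): name is "scene" or "top"; returns a dict with "image" (384x512x3 uint8, blue, green, red), "K" (3x3 intrinsics, pixels), "rvec" (rotation vector, rad) and "tvec" (3), from world to camera coordinates, as OpenCV has them. Camera axes: x right, y down, z forward; pixel columns grow to the right and rows downward; lengths in m; the calibration is good to about 2 mm. A picture is of the moment at which its call begins. There is no depth.
- manip.hand_in(): hands the job in; it is judged then, once.
The state is a dict: "clock": time; "joint_pos": joint angles; "joint_velocities": joint speeds; "tau": joint torques, N m; "position": TCP position; "ee_rot": TCP orientation; "ft_force": force on the tool from outside, world axes, zero at the start; "torque": the same for the moment, N m; "grip_width": opening from 0.0 (shut) to 1.0 (fully open); "grasp_force": force on a finger pad.
Only numpy, scipy, OpenCV 4.12 (cv2) and the standard library are available. Lean on these libraries where they do the work, as an engineer would, in place of code of your own. Each camera call takes 0.05 s, during which the arm holds its last target. There are 200 camera calls.

## Working session

There is one attempt and no reset: what is moved stays moved. The work goes in short steps, Python scripts to look and compute and a tool call to move; the robot and the scene stay as the last step left them, time stands still between calls to the robot, and variables do not carry over. Pictures are saved under pics/ and viewed, at most 10 in all, crops included, and the job is handed in when it is done.

Besides the shell and the picture viewer there is one more tool, called after "Call:" as name(argument=value, ...) on one line, values as JSON. step_arm: Moves the arm, as the interface text tells. Its arguments: {"type":"object","properties":{"moves":{"type":"array","items":{"type":"array","items":{"type":"number"}}},"grip_force":{"type":"number"}},"required":["moves"]}

```bash
mkdir -p pics; cat > h.py <<'E'
import numpy as np, cv2
from workcell import manip
from scipy.spatial.transform import Rotation as R
def cam(n):
    c=manip.camera(n); return c
def ray(c,uv):
    Rm=cv2.Rodrigues(np.array(c["rvec"],float))[0]; t=np.array(c["tvec"],float).ravel()
    d=Rm.T@np.linalg.inv(c["K"])@np.array([uv[0],uv[1],1.]); return -Rm.T@t,d
def onz(c,uv,z):
    o,d=ray(c,uv); return o+d*(z-o[2])/d[2]
def tri(c1,u1,c2,u2):
    o1,d1=ray(c1,u1);o2,d2=ray(c2,u2)
    A=np.stack([d1,-d2],1); s=np.linalg.lstsq(A,o2-o1,rcond=None)[0]
    p,q=o1+d1*s[0],o2+d2*s[1]; return (p+q)/2,np.linalg.norm(p-q)
def proj(c,P):
    return cv2.projectPoints(np.array(P,float).reshape(-1,3),np.array(c["rvec"],float),np.array(c["tvec"],float),np.array(c["K"],float),None)[0].reshape(-1,2)
E
python3 - <<'E'
from h import *
import pickle
d={}
for n in("scene","top"):
    c=cam(n); d[n]=c; cv2.imwrite(f"pics/{n}0.png",cv2.resize(c["image"],(768,576),interpolation=cv2.INTER_CUBIC))
    print(n,ray(c,(256,192)))
pickle.dump(d,open("d0.pkl","wb"))
o=manip.get_obs();print(o["clock"],o["position"],o["ee_rot"],R.from_quat(o["ee_rot"]).as_matrix().round(3),o["grip_width"],manip.grip_point_offset)
E
```

```text
scene (array([ 0.89969892, -0.63819856,  0.6424882 ]), array([-0.38122102,  0.70423877, -0.59914698]))
top (array([ 0.40178907, -0.01511557,  1.0005342 ]), array([ 0.15095809,  0.02094172, -0.98839571]))
0.1 [ 0.24140472 -0.5761483   0.23060941] [ 9.80385126e-01  1.97090380e-01 -1.49890835e-04 -6.04100243e-04] [[ 0.922  0.386 -0.001]
 [ 0.386 -0.922  0.001]
 [-0.    -0.001 -1.   ]] 0.9991000538610353 0.0187
```

View pics/scene0.png

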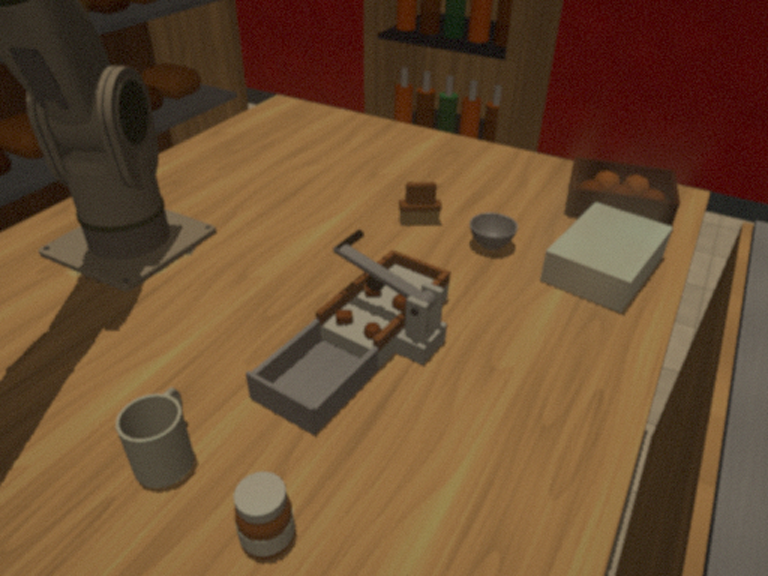

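View pics/top0.png

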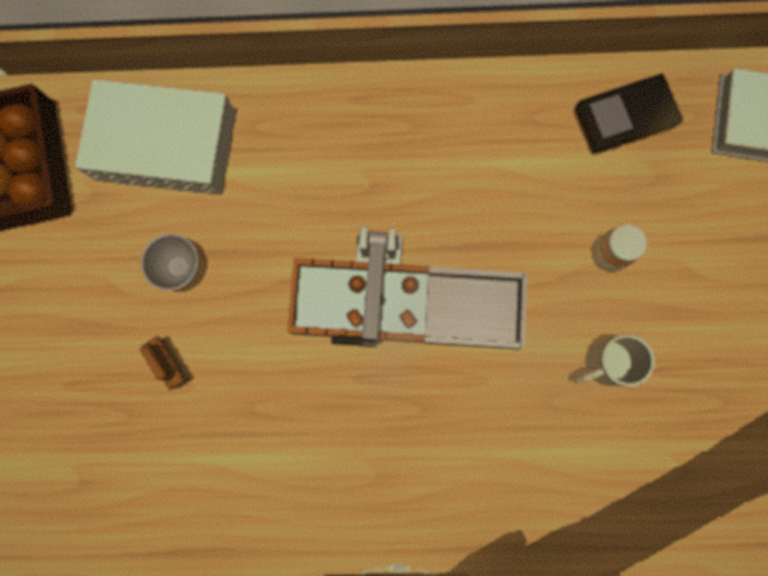

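The scene view shows the block mid-frame, with the lever shut and its handle at about (350,242). The brush is at (420,203), the bowl at (493,232), the mug at (157,440) and the jar at (264,515). In the top view (768 px scale) the block spans (290-525, 258-348), with crusts at (357,284), (410,284), (355,317) and (408,318). The brush is at (165,362) and the handle at (352,340). I'll take zoomed crops next.

```bash
python3 - <<'E'
from h import *
import pickle
d=pickle.load(open("d0.pkl","rb"))
def crop(n,x,y,w,h,s): return cv2.resize(d[n]["image"][y:y+h,x:x+w],(w*s,h*s),interpolation=cv2.INTER_CUBIC)
A=crop("top",188,150,168,88,4)   # 672x352
B=crop("top",88,216,45,48,5)   # brush 225x240
C=crop("scene",255,113,50,48,5) #250x240
D=crop("scene",215,150,64,48,5) # 320x240
im=np.zeros((592,800,3),np.uint8)
im[:352,:672]=A; im[352:,:225]=B; im[352:,230:480]=C; im[352:,480:800]=D
cv2.imwrite("pics/m1.png",im)
hsv=cv2.cvtColor(d["top"]["image"],cv2.COLOR_BGR2HSV)
for p in[(210,200),(240,189),(238,211),(248,200),(220,220),(105,240),(112,250),(300,210),(320,205),(232,227)]: print(p,hsv[p[1],p[0]])
E
```

```text
(210, 200) [ 38  35 183]
(240, 189) [ 12 177 117]
(238, 211) [ 13 193 135]
(248, 200) [ 18  54 136]
(220, 220) [ 13 169 155]
(105, 240) [ 14 175  73]
(112, 250) [ 14 159  56]
(300, 210) [ 17  53 172]
(320, 205) [ 18  51 170]
(232, 227) [16 92 47]
```

View pics/m1.png

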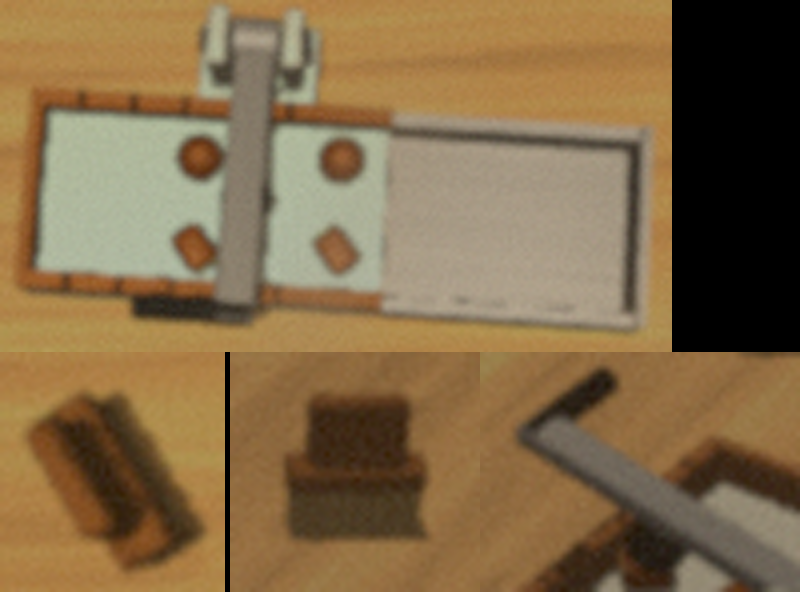

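The crops show the rail-top end corners at (36,90) and (18,288) and the tray-end corners at (650,128) and (638,328). The handle runs x 133-215 at y 307 in the top crop, and from (603,380) to (545,425) in the scene crop. The brush ridge-top centre is at about (72,477) in the top crop and (359,400) in the scene crop.

```bash
python3 - <<'E'
from h import *
import pickle
d=pickle.load(open("d0.pkl","rb")); T=d["top"];S=d["scene"]
A=lambda x,y:(188+(x+.5)/4-.5,150+(y+.5)/4-.5)
B=lambda x,y:(88+x/5-.4,216+(y-352)/5-.4)
C=lambda x,y:(255+(x-230)/5-.4,113+(y-352)/5-.4)
D=lambda x,y:(215+(x-480)/5-.4,150+(y-352)/5-.4)
# block from bed white mask and rail corners
P=[onz(T,A(*p),z) for p,z in [((36,90),.057),((18,288),.057),((395,110),.057),((380,308),.057),((650,128),.05),((638,328),.05)]]
L=np.array([[58,120],[-58,120],[58,-90],[-58,-90],[58,-240],[-58,-240]])/1000
Pw=np.array(P)[:,:2]
a,b=L-L.mean(0),Pw-Pw.mean(0)
U,s,Vt=np.linalg.svd(a.T@b); Rm=(Vt.T@np.diag([1,np.linalg.det(Vt.T@U.T)])@U.T)
t=Pw.mean(0)-Rm@L.mean(0); yaw=np.arctan2(Rm[1,0],Rm[0,0])
print("block",t.round(4),"yaw",yaw,"res",((L@Rm.T+t-Pw)*1000).round(1).tolist())
# handle tri
print("handle end",tri(T,A(135,307),S,D(605,379)),"root",tri(T,A(213,310),S,D(547,424)))
W=lambda x,y,z:np.r_[Rm@np.array([x,y])+t,z]
print("grip pred",W(-.073,.026,.09),"handle end",W(-.073,.044,.09),"root",W(-.073,.001,.09))
print("handle->blk",Rm.T@(tri(T,A(135,307),S,D(605,379))[0][:2]-t))
for p in[(200,157),(342,159),(195,248),(336,250)]:
    w=onz(T,A(*p),.045); print("crust blk",(Rm.T@(w[:2]-t)).round(3))
print("brush top",tri(T,B(72,477),S,C(359,400)))
e=[onz(T,B(*p),.088) for p in[(40,425),(102,533)]]; v=e[1]-e[0]; print("ridge",e,v,np.linalg.norm(v),np.arctan2(v[1],v[0]))
e=[onz(S,C(*p),.088) for p in[(312,400),(408,401)]]; v=e[1]-e[0]; print("ridgeS",e,v,np.linalg.norm(v),np.arctan2(v[1],v[0]))
for n,p,z in[("bowl",(171,263),.045),("mug",(628,361),.088),("jar",(628,243),.082)]: print(n,onz(T,(p[0]/1.5,p[1]/1.5),z))
E
```

```text
block [0.5292 0.0303] yaw -0.09065792403303889 res [[1.4, 3.1], [0.6, 2.8], [0.3, 1.2], [-1.8, -0.7], [0.2, -1.9], [-0.8, -4.5]]
handle end (array([0.46474783, 0.07850145, 0.12559887]), np.float64(0.0012069493076346288)) root (array([0.46070619, 0.0363957 , 0.12258552]), np.float64(0.002789498053631424))
grip pred [0.45883475 0.06278235 0.09      ] handle end [0.46046436 0.08070843 0.09      ] root [0.45657141 0.03788501 0.09      ]
handle->blk [-0.06853432  0.04218988]
crust blk [0.025 0.02 ]
crust blk [ 0.029 -0.063]
crust blk [-0.028  0.019]
crust blk [-0.024 -0.062]
brush top (array([0.44288737, 0.34712973, 0.08795957]), np.float64(0.0013696842822928414))
ridge [array([0.4656184 , 0.36169024, 0.088     ]), array([0.4174756 , 0.33266345, 0.088     ])] [-0.0481428  -0.02902679  0.        ] 0.05621640053539863 -2.599020807487419
ridgeS [array([0.41961717, 0.33365194, 0.088     ]), array([0.46867002, 0.36123419, 0.088     ])] [0.04905285 0.02758225 0.        ] 0.056275771152312616 0.5122348819776746
bowl [0.59699453 0.33938955 0.045     ]
mug [ 0.42525418 -0.34355661  0.088     ]
jar [ 0.59937419 -0.3594074   0.082     ]
```

Call:
step_arm(moves=[[0.3,30,40,0,0,0,0.1],[0.3,60,80,0,0,0,0.25],[0.3,85,125,0,0,0,0.4],[0.3,105,170,0,0,0,0.5],[0.3,120,215,0,0,0,0.6],[0.3,135,260,0,0,0,0.7],[0.3,150,305,0,0,0,0.8],[0.3,160,350,0,0,0,0.9],[0.3,170,395,0,0,0,1.0],[0.3,180,440,0,0,0,1.083]], grip_force=30)

```text
clock: 1.1
position: [0.4214, -0.1346, 0.2312]
ee_rot: [0.737, 0.676, -0.0, 0.0]
ft_force: [0.7, -0.1, 0.2]
grip_width: 0.7
grasp_force: 0.0
```

Call:
step_arm(moves=[[0.3,10,45,0,0,0,0],[0.3,20,90,0,0,0,0],[0.3,30,135,0,0,0,0],[0.3,38,175,0,0,0,0],[0.3,41,196,0,0,0,0],[0.3,41,196,0,0,0,0],[0.3,41,196,0,0,0,0]])

```text
clock: 1.8
position: [0.4623, 0.0593, 0.231]
ee_rot: [0.738, 0.674, -0.0, -0.0]
ft_force: [-1.6, -0.6, 0.4]
grip_width: 0.701
grasp_force: 0.0
```

Call:
step_arm(moves=[[0.3,0,1,-40,0,0,0],[0.3,0,1,-80,0,0,0],[0.3,0,1,-105,0,0,0],[0.3,0,1,-126,0,0,0],[0.3,0,1,-126,0,0,0]])

```text
clock: 2.3
position: [0.4606, 0.0587, 0.1028]
ee_rot: [0.739, 0.673, -0.002, -0.002]
ft_force: [-0.0, -0.4, 1.8]
grip_width: 0.7
grasp_force: 0.0
```

```bash
python3 - <<'E'
from h import *
S=cam("scene")["image"];T=cam("top")["image"]
im=np.zeros((480,800,3),np.uint8)
im[:,:400]=cv2.resize(S[120:240,200:300],(400,480));im[:,400:]=cv2.resize(T[140:260,190:290],(400,480))
cv2.imwrite("pics/g1.png",im);print(manip.get_obs()["ft_force"],manip.get_obs()["position"])
E
```

```text
[-0.14476672  0.60091254  0.39679662] [0.46260759 0.05966225 0.10573283]
```

View pics/g1.png

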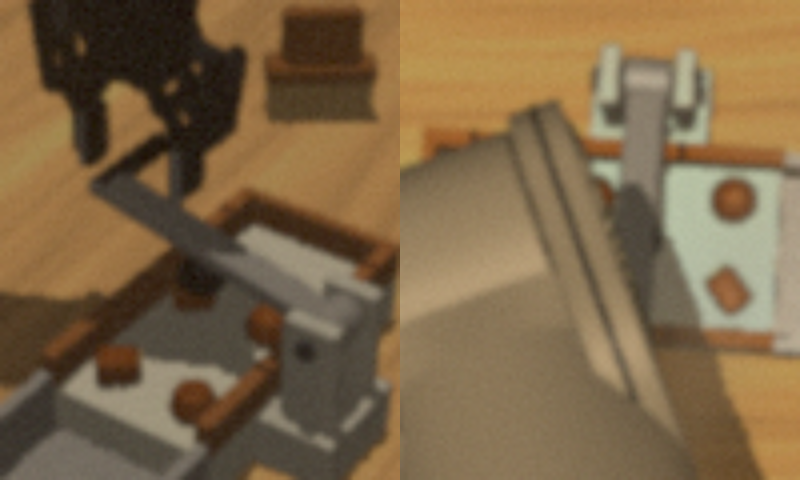

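The bar sits between the two fingers; in the scene view the fingers are at about (90,150) and (185,180), one on each side of it. I'll close the gripper and swing the lever.

Call:
step_arm(moves=[[0.9,0,0,0,0,0,0],[0.9,0,0,0,0,0,0],[0.9,0,0,0,0,0,0],[0.9,0,0,0,0,0,0],[0.9,0,0,0,0,0,0]])

```text
clock: 2.9
position: [0.464, 0.0604, 0.1062]
ee_rot: [0.739, 0.674, 0.001, 0.001]
ft_force: [4.8, -1.0, 0.5]
grip_width: 0.151
grasp_force: 29.8
```

Call:
step_arm(moves=[[0.9,3,0,12,0,0,0],[0.9,8,-1,28,0,0,0],[0.9,15,-1,42,0,0,0],[0.9,24,-2,56,0,0,0],[0.9,33,-3,68,0,0,0],[0.9,44,-4,80,0,0,0],[0.9,56,-5,90,0,0,0],[0.9,69,-6,99,0,0,0],[0.9,69,-6,99,0,0,0]])

```text
clock: 3.8
position: [0.5318, 0.0544, 0.2065]
ee_rot: [0.739, 0.674, -0.0, -0.0]
ft_force: [-11.3, -2.6, 18.7]
grip_width: 0.15
grasp_force: 31.7
```

Call:
step_arm(moves=[[0.9,0,0,3,0,0,0],[0.9,12,-1,11,0,0,0],[0.9,27,-2,17,0,0,0],[0.9,42,-4,22,0,0,0],[0.9,58,-5,26,0,0,0],[0.9,74,-6,28,0,0,0],[0.9,90,-8,28,0,0,0],[0.9,105,-9,27,0,0,0],[0.9,118,-10,25,0,0,0],[0.9,118,-10,25,0,0,0]])

```text
clock: 4.8
position: [0.6509, 0.044, 0.2295]
ee_rot: [0.739, 0.674, 0.0, 0.0]
ft_force: [2.4, -0.8, 1.9]
grip_width: 0.148
grasp_force: 31.8
```

Call:
step_arm(moves=[[0.3,0,0,0,0,0,0],[0.3,0,0,0,0,0,0],[0.3,0,0,0,0,0,0],[0.3,0,0,40,0,0,0],[0.3,0,0,60,0,0,0],[0.3,-45,10,60,0,0,0],[0.3,-90,20,60,0,0,0]])

```text
clock: 5.5
position: [0.5588, 0.0651, 0.2892]
ee_rot: [0.739, 0.674, 0.001, -0.001]
ft_force: [-0.1, -0.8, 1.8]
grip_width: 0.701
grasp_force: 0.0
```

Call:
step_arm(moves=[[0.3,-20,40,0,0,0,-0.13],[0.3,-38,82,-10,0,0,-0.27],[0.3,-55,124,-20,0,0,-0.4],[0.3,-72,166,-40,0,0,-0.53],[0.3,-88,208,-60,0,0,-0.67],[0.3,-104,248,-80,0,0,-0.8],[0.3,-118,282,-100,0,0,-0.953],[0.3,-118,282,-120,0,0,-0.953],[0.3,-118,282,-120,0,0,-0.953],[0.3,-118,282,-120,0,0,-0.953]])

```text
clock: 6.5
position: [0.4419, 0.3458, 0.1697]
ee_rot: [0.965, 0.261, -0.0, 0.0]
ft_force: [-0.1, -0.3, 0.4]
grip_width: 0.7
grasp_force: 0.0
```

```bash
python3 - <<'E'
from h import *
S=cam("scene")["image"];T=cam("top")["image"]
im=np.zeros((500,800,3),np.uint8)
im[:,:400]=cv2.resize(S[100:225,210:310],(400,500));im[:,400:]=cv2.resize(T[130:255,190:290],(400,500))
cv2.imwrite("pics/g2.png",im);o=manip.get_obs();print(o["ft_force"],o["position"],o["ee_rot"])
m=R.from_quat(o["ee_rot"]).as_matrix();print(np.arctan2(m[1,1],m[0,1]))
E
```

```text
[-0.06351551 -0.48159874  0.46393145] [0.44278295 0.34577527 0.17066512] [9.65625517e-01 2.59935782e-01 8.64588308e-04 4.72852664e-05]
-1.044885172916423
```

View pics/g2.png

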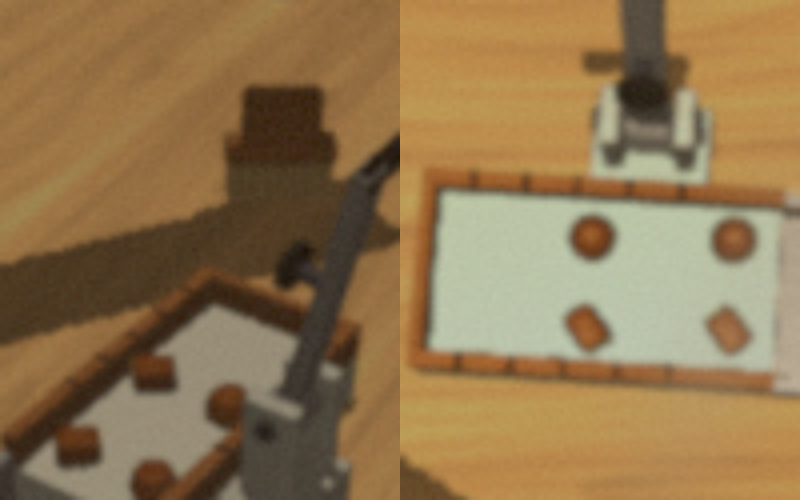

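The lever stands open past upright. In the top crop the four crusts are clear at (592,238), (735,240), (588,328) and (730,330). I'll go down onto the brush.

Call:
step_arm(moves=[[0.3,0,1,-40,0,0,0],[0.3,0,1,-75,0,0,0],[0.3,0,1,-100,0,0,0],[0.3,0,1,-117,0,0,0],[0.3,0,1,-117,0,0,0],[0.9,0,1,-117,0,0,0],[0.9,0,1,-117,0,0,0],[0.9,0,1,-117,0,0,0],[0.9,0,1,-117,0,0,0],[0.9,0,1,-117,0,0,0]], grip_force=60)

```text
clock: 7.6
position: [0.4423, 0.3481, 0.0538]
ee_rot: [0.966, 0.26, 0.001, -0.0]
ft_force: [-1.9, -0.8, 7.0]
grip_width: 0.179
grasp_force: 59.4
```

```bash
python3 - <<'E'
from h import *
T=cam("top");hsv=cv2.cvtColor(T["image"],cv2.COLOR_BGR2HSV)
m=cv2.inRange(hsv,(25,15,110),(60,80,255)); m[:, :192]=0; m[:165]=0; m[250:]=0
cs=cv2.findContours(m,0,2)[0]; c=max(cs,key=cv2.contourArea)
h=cv2.convexHull(c).reshape(-1,2)
W=np.array([onz(T,p,.035)[:2] for p in h])*1000
r=cv2.minAreaRect(W.astype(np.float32)); b=cv2.boxPoints(r); print(r,b.round(1).tolist())
o=manip.get_obs();print(o["position"],o["grip_width"])
E
```

```text
((532.9729614257812, 41.58985900878906), (202.42233276367188, 94.74420166015625), 84.80787658691406) [[476.6000061035156, -54.900001525878906], [571.0, -63.5], [589.2999877929688, 138.10000610351562], [495.0, 146.6999969482422]]
[0.44235886 0.3481542  0.0537815 ] 0.17508606726464251
```

Call:
step_arm(moves=[[0.9,0,0,30,0,0,0],[0.9,0,0,60,0,0,0],[0.9,0,0,95,0,0,0],[0.9,15,-40,95,0,0,-0.12],[0.9,31,-80,95,0,0,-0.24],[0.9,47,-120,95,0,0,-0.37],[0.9,63,-160,95,0,0,-0.5],[0.9,79,-200,95,0,0,-0.617],[0.9,95,-243,95,0,0,-0.617],[0.9,95,-243,95,0,0,-0.617]])

```text
clock: 8.65
position: [0.5386, 0.0969, 0.1472]
ee_rot: [0.999, -0.05, 0.0, 0.002]
ft_force: [-0.5, 1.1, -2.4]
grip_width: 0.182
grasp_force: 58.7
```

```bash
python3 - <<'E'
from h import *
S=cam("scene")["image"];T=cam("top")["image"]
im=np.zeros((500,800,3),np.uint8)
im[:,:400]=cv2.resize(S[100:225,210:310],(400,500));im[:,400:]=cv2.resize(T[130:255,190:290],(400,500))
cv2.imwrite("pics/g3.png",im);o=manip.get_obs();print(o["ft_force"],o["position"],o["ee_rot"])
m=R.from_quat(o["ee_rot"]).as_matrix();print(np.arctan2(m[1,1],m[0,1])+np.pi/2)
E
```

```text
[-0.09724777  1.20275876 -1.30583776] [0.53674811 0.10351787 0.14742622] [ 9.98930995e-01 -4.62262489e-02 -2.48260772e-05  2.36104975e-05]
-0.09248545482675286
```

View pics/g3.png

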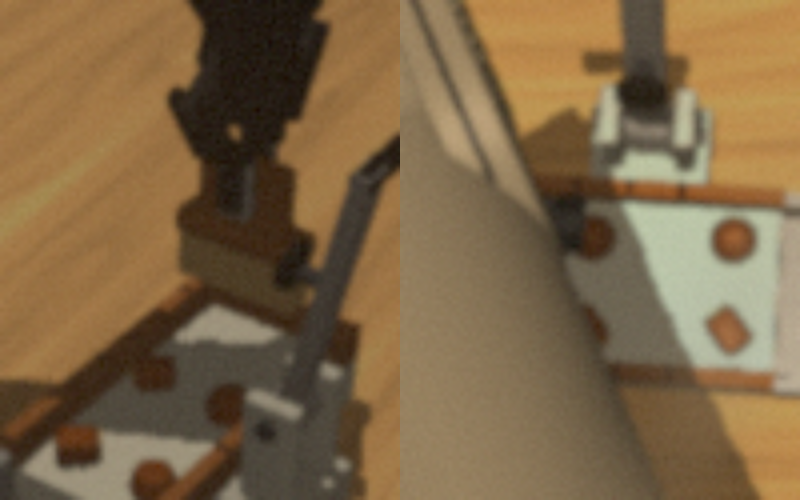

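The brush hangs level over the far end of the channel, behind the crusts, in the scene crop at about (240,240). I'll lower it slowly and watch the force.

Call:
step_arm(moves=[[0.9,0,0,-12,0,0,0],[0.9,0,0,-24,0,0,0],[0.9,0,0,-33,0,0,0],[0.9,0,0,-40,0,0,0],[0.9,0,0,-46,0,0,0],[0.9,0,0,-51,0,0,0],[0.9,0,0,-56,0,0,0],[0.9,0,0,-56,0,0,0]])

```text
clock: 9.55
position: [0.5363, 0.1045, 0.0907]
ee_rot: [0.999, -0.045, -0.0, 0.0]
ft_force: [0.1, 0.3, -0.8]
grip_width: 0.18
grasp_force: 58.7
```

```bash
python3 - <<'E'
from h import *
o=manip.get_obs();print(o["ft_force"],o["torque"],o["position"])
E
```

```text
[ 0.07236304  0.31551871 -0.82752879] [ 0.02521722  0.0138099  -0.00322664] [0.53625415 0.10448143 0.09070289]
```

Call:
step_arm(moves=[[0.9,-1,-10,-1,0,0,0],[0.9,-2,-20,-1,0,0,0],[0.9,-3,-30,-1,0,0,0],[0.9,-4,-40,-1,0,0,0],[0.9,-5,-50,-1,0,0,0],[0.9,-5,-60,-1,0,0,0],[0.9,-6,-70,-1,0,0,0],[0.9,-7,-80,-1,0,0,0],[0.9,-8,-90,-1,0,0,0],[0.9,-9,-100,-1,0,0,0]])

```text
clock: 10.55
position: [0.5275, 0.0038, 0.0904]
ee_rot: [0.999, -0.045, 0.0, -0.0]
ft_force: [0.2, 0.6, -1.3]
grip_width: 0.18
grasp_force: 58.8
```

Call:
step_arm(moves=[[0.9,-1,-10,0,0,0,0],[0.9,-2,-20,0,0,0,0],[0.9,-3,-30,0,0,0,0],[0.9,-4,-40,0,0,0,0],[0.9,-5,-50,0,0,0,0],[0.9,-5,-60,0,0,0,0],[0.9,-6,-70,0,0,0,0],[0.9,-7,-80,0,0,0,0],[0.9,-8,-88,0,0,0,0],[0.9,-8,-88,0,0,0,0]])

```text
clock: 11.55
position: [0.5193, -0.085, 0.0903]
ee_rot: [0.999, -0.046, -0.0, 0.0]
ft_force: [-0.1, -0.3, -1.0]
grip_width: 0.179
grasp_force: 58.8
```

Call:
step_arm(moves=[[0.9,0,0,15,0,0,0],[0.9,0,0,30,0,0,0],[0.9,0,10,60,0,0,0],[0.9,0,50,80,0,0,0],[0.9,0,95,80,0,0,0],[0.9,-10,140,80,0,0,0.1],[0.9,-30,185,80,0,0,0.2],[0.9,-50,230,80,0,0,0.3],[0.9,-60,275,80,0,0,0.4],[0.9,-65,320,80,0,0,0.5]])

```text
clock: 12.55
position: [0.4536, 0.2389, 0.1724]
ee_rot: [0.979, 0.206, 0.001, 0.0]
ft_force: [0.9, -0.8, -1.1]
grip_width: 0.176
grasp_force: 58.6
```

```bash
python3 - <<'E'
from h import *
S=cam("scene")["image"];T=cam("top")["image"]
im=np.zeros((520,800,3),np.uint8)
im[:,:400]=cv2.resize(S[150:280,160:260],(400,520));im[:,400:]=cv2.resize(T[130:260,265:365],(400,520))
cv2.imwrite("pics/g4.png",im);o=manip.get_obs();print(o["ft_force"],o["position"],o["grip_width"],o["clock"])
m=R.from_quat(o["ee_rot"]).as_matrix();print(np.arctan2(m[1,1],m[0,1])+np.pi/2)
E
```

```text
[-0.50299858 -0.12756941 -1.20345858] [0.45231942 0.24398502 0.17259561] 0.1782470942788061 12.65
0.4228324397062806
```

View pics/g4.png

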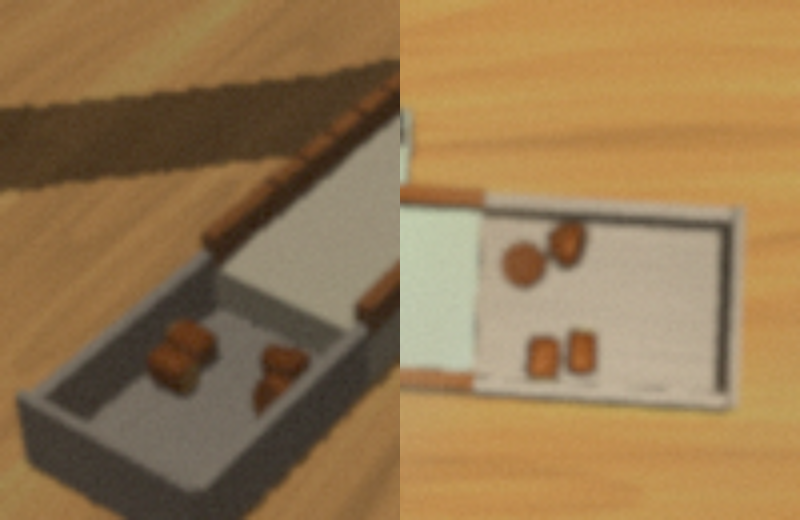

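All four crusts lie in the tray, in the top crop at (523,265), (567,243), (543,357) and (581,352). Next I'll put the brush back.

Call:
step_arm(moves=[[0.9,-4,40,0,0,0,0.05],[0.9,-8,80,-20,0,0,0.1],[0.9,-10,104,-50,0,0,0.1],[0.9,-10,104,-80,0,0,0.1],[0.9,-10,104,-100,0,0,0.1],[0.9,-10,104,-108,0,0,0.1],[0.9,-10,104,-114,0,0,0.1],[0.9,-10,104,-118,0,0,0.1],[0.9,-10,104,-118,0,0,0.1],[0.9,-10,104,-118,0,0,0.1]])

```text
clock: 13.65
position: [0.4453, 0.341, 0.0538]
ee_rot: [0.968, 0.252, 0.001, -0.0]
ft_force: [-2.4, -0.7, 5.3]
grip_width: 0.181
grasp_force: 60.1
```

Call:
step_arm(moves=[[0.6,0,0,0,0,0,0],[0.3,0,0,0,0,0,0],[0.3,0,0,0,0,0,0],[0.3,0,0,0,0,0,0],[0.3,0,0,15,0,0,0],[0.3,0,0,40,0,0,0],[0.3,0,0,80,0,0,0],[0.3,0,0,120,0,0,0],[0.3,0,0,160,0,0,0],[0.3,0,0,200,0,0,0]])

```text
clock: 14.65
position: [0.4441, 0.3407, 0.2553]
ee_rot: [0.968, 0.252, 0.001, -0.0]
ft_force: [0.2, 0.2, -0.5]
grip_width: 0.7
grasp_force: 0.0
```

Call:
step_arm(moves=[[0.3,10,-30,20,0,0,0.1],[0.3,25,-65,45,0,0,0.2],[0.3,45,-100,45,0,0,0.3],[0.3,70,-135,45,0,0,0.4],[0.3,95,-170,45,0,0,0.52],[0.3,120,-205,45,0,0,0.64],[0.3,145,-240,45,0,0,0.76],[0.3,175,-270,45,0,0,0.88],[0.3,207,-297,45,0,0,0.97],[0.3,207,-297,45,0,0,0.97]])

```text
clock: 15.65
position: [0.6542, 0.0374, 0.2963]
ee_rot: [0.74, 0.673, -0.001, -0.0]
ft_force: [0.1, 0.7, -0.0]
grip_width: 0.704
grasp_force: 0.0
```

Call:
step_arm(moves=[[0.3,0,0,0,0,0,0],[0.3,0,0,0,0,0,0]])

```text
clock: 15.85
position: [0.651, 0.0449, 0.2983]
ee_rot: [0.738, 0.675, 0.001, -0.0]
ft_force: [0.0, -0.2, -0.9]
grip_width: 0.701
grasp_force: 0.0
```

Call:
step_arm(moves=[[0.3,0,0,-35,0,0,0],[0.3,0,0,-60,0,0,0],[0.3,0,0,-73,0,0,0],[0.3,0,0,-73,0,0,0],[0.9,0,0,-73,0,0,0],[0.9,0,0,-73,0,0,0],[0.9,0,0,-73,0,0,0],[0.9,0,0,-73,0,0,0],[0.9,0,0,-73,0,0,0]], grip_force=30)

```text
clock: 16.75
position: [0.652, 0.0438, 0.2255]
ee_rot: [0.739, 0.674, 0.001, 0.0]
ft_force: [-0.4, 1.2, 5.6]
grip_width: 0.152
grasp_force: 29.3
```

Call:
step_arm(moves=[[0.9,-15,1,2,0,0,0],[0.9,-29,3,4,0,0,0],[0.9,-45,4,3,0,0,0],[0.9,-60,5,1,0,0,0],[0.9,-76,7,-2,0,0,0],[0.9,-91,8,-7,0,0,0],[0.9,-105,9,-14,0,0,0],[0.9,-119,11,-21,0,0,0],[0.9,-119,11,-21,0,0,0]])

```text
clock: 17.65
position: [0.5313, 0.0545, 0.2032]
ee_rot: [0.738, 0.674, -0.001, 0.0]
ft_force: [-3.1, 1.2, 0.9]
grip_width: 0.154
grasp_force: 30.2
```

Call:
step_arm(moves=[[0.9,-13,1,-10,0,0,0],[0.9,-25,2,-20,0,0,0],[0.9,-35,3,-32,0,0,0],[0.9,-45,4,-44,0,0,0],[0.9,-53,5,-58,0,0,0],[0.9,-60,5,-72,0,0,0],[0.9,-65,6,-87,0,0,0],[0.9,-69,6,-102,0,0,0],[0.9,-69,6,-102,0,0,0]])

```text
clock: 18.55
position: [0.4638, 0.0608, 0.1005]
ee_rot: [0.738, 0.674, 0.0, -0.0]
ft_force: [2.4, 1.9, -2.2]
grip_width: 0.157
grasp_force: 32.4
```

Call:
step_arm(moves=[[0.9,-2,0,-9,0,0,0],[0.9,-3,0,-17,0,0,0],[0.9,-3,0,-24,0,0,0],[0.9,-3,0,-30,0,0,0],[0.9,-3,0,-33,0,0,0],[0.9,-3,0,-33,0,0,0]])

```text
clock: 19.15
position: [0.4603, 0.061, 0.0678]
ee_rot: [0.738, 0.674, 0.0, -0.0]
ft_force: [-1.2, 4.7, -1.8]
grip_width: 0.158
grasp_force: 33.3
```

Call:
step_arm(moves=[[0.9,0,0,-3,0,0,0],[0.9,0,0,-5,0,0,0],[0.9,0,0,-5,0,0,0]])

```text
clock: 19.45
position: [0.4604, 0.061, 0.065]
ee_rot: [0.738, 0.674, -0.001, 0.0]
ft_force: [-14.2, 2.8, 30.1]
grip_width: 0.149
grasp_force: 36.4
```

The force shows the lever on its stop, so I'll release and back off.

Call:
step_arm(moves=[[0.9,0,0,3,0,0,0],[0.3,0,0,4,0,0,0],[0.3,0,0,4,0,0,0],[0.3,0,0,4,0,0,0],[0.3,0,0,4,0,0,0],[0.3,0,0,30,0,0,0],[0.3,0,0,70,0,0,0],[0.3,-15,-40,110,0,0,0],[0.3,-30,-85,150,0,0,0],[0.3,-40,-130,170,0,0,0]])

```text
clock: 20.45
position: [0.4247, -0.0528, 0.226]
ee_rot: [0.738, 0.675, 0.001, 0.001]
ft_force: [0.3, -1.5, -0.5]
grip_width: 0.699
grasp_force: 0.0
```

Call:
step_arm(moves=[[0.3,-10,-45,0,0,0,0],[0.3,-20,-90,0,0,0,0],[0.3,-30,-135,0,0,0,0],[0.3,-40,-180,0,0,0,0],[0.3,-40,-180,0,0,0,0],[0.3,-40,-180,0,0,0,0]])

```text
clock: 21.05
position: [0.3844, -0.233, 0.2235]
ee_rot: [0.739, 0.673, 0.0, -0.0]
ft_force: [-0.0, 1.3, -0.8]
grip_width: 0.7
grasp_force: 0.0
```

```bash
python3 - <<'E'
from h import *
S=cam("scene")["image"];T=cam("top")["image"]
im=np.zeros((600,600,3),np.uint8)
im[:300]=cv2.resize(S[100:300,150:350],(600,600))[:300] if 0 else cv2.resize(S[110:250,80:360],(600,300))
im[300:]=cv2.resize(T[130:270,85:365],(600,300))
cv2.imwrite("pics/g5.png",im)
E
```

```text
(no output)
```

View pics/g5.png

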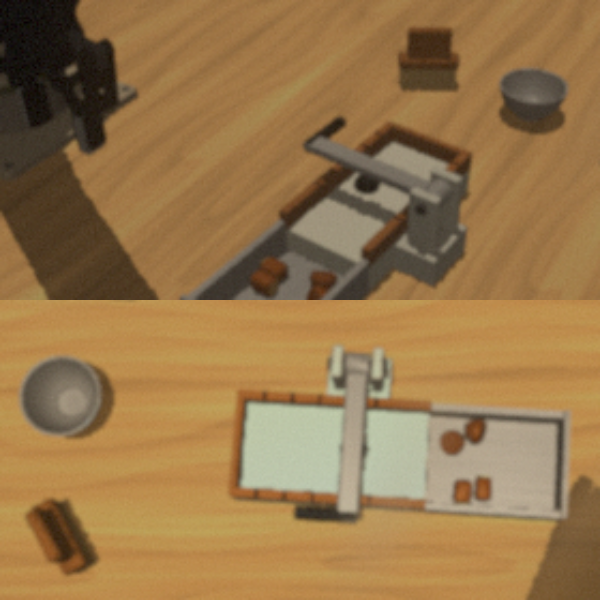

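The brush stands upright, the lever lies level and the crusts are in the tray. I'll check the height of the handle: tip at (297,513) in the top crop and (342,123) in the scene crop.

```bash
python3 - <<'E'
from h import *
import pickle
d=pickle.load(open("d0.pkl","rb")); T=d["top"];S=d["scene"];k=280/600
t=lambda x,y:(85+x*k,130+(y-300)*k); s=lambda x,y:(80+x*k,110+y*k)
print(tri(T,t(298,513),S,s(342,123)),tri(T,t(340,515),S,s(312,143)))
print(tri(T,t(358,516),S,s(308,147)))
E
```

```text
(array([0.46228151, 0.07776894, 0.08941535]), np.float64(0.00543640893657228)) (array([0.45570203, 0.03232518, 0.08730975]), np.float64(0.0033797630181274076))
(array([0.45685378, 0.01594406, 0.09165009]), np.float64(0.0038197463676782045))
```

The handle measures 90 mm above the counter, so the lever is shut. I'll hand in.

```bash
python3 -c "
from workcell import manip
print(manip.hand_in())"
```

```text
the job is handed in; nothing more can be done
None
```

I handed the job in at about 21 s of the 72 s; the result isn't shown, but the last pictures show all four crusts in the tray, the lever shut (handle about 90 mm above the counter) and the brush upright on its bristles, with the bowl in place (jar and mug were outside the last view, and the arm passed above the mug).

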